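# Clamp the dish press mould with its deep-set screw

## Robot

A 7-joint arm with a two-finger parallel gripper is mounted at the origin on the work surface. World frame = base frame: x ahead of the robot, y to its left, z up, the work surface at z = 0. Lengths are in m, angles in rad, forces in N, time in s.
With the tool pointing down it reaches from about 0.35 to 0.9 m from the base axis. Payload 8.1 kg.
Tool frame: the origin (TCP) lies at the very end of the fingers, on their centre line; the grasp point (between the pads) lies 19 mm behind it; z points along the fingers, y is the direction in which the jaws open and shut (so a half turn about z gives the same grasp; the last joint's range is limited). The gripper opens to 85 mm and grips with 20 to 120 N. Pads are 22 mm wide; open, the fingers measure 114 mm over their backs; the gripper's body (76 mm by 85 mm) begins 54 mm behind the grasp point. The pads swing forward as they close: fully open they stand 13 mm farther back than shut.
Start: joints at [-1.361, 0.434, 0.025, 1.573, -0.012, 1.134, -0.075], TCP at [0.192, 0.595, 0.231] pointing down, gripper open.
Joint ranges: [-2.62, 2.62], [-0.44, 2.09], [-1.27, 1.32], [0.08, 2.57], [-1.32, 4.46], [0.12, 2], [-2.74, 2.74]. Speed limits (rad/s): [2.22, 2.22, 3.01, 3.01, 3.14, 3.14, 3.14].

## Interface

Orientations are given as a unit quaternion [x, y, z, w].
In Python, from station import read_state, read_camera, finish_job gives the robot as it stands.
- The arm moves only by the shell command python3 -m handwheel 'ROWS' [FORCE]. ROWS is JSON, a list of rows, each a list of 3 entries, a list of its own where there are three numbers: the shift along the tool's x, y, z in units of 30 mm (1.0 is 30 mm), then the turn, a rotation vector about the tool's x, y, z in units of 6 degrees (1.0 is 6 degrees), then the gripper's target within -1 to 1 (fully open at 1, half-way at 0, shut at -1). A call has 1 to 20 rows; each row is the pose to reach, as a shift and turn from the pose measured when the call began, along the tool's axes at that moment; what a row does not reach only later rows make up. A row lasts 1/12 s, in which the tool goes at most 41.7 mm and 7.16 degrees, less where a joint would pass 70% of its speed; a pose out of reach is approached as far as the arm can. A call with a gripper value outside its range is refused whole. The fingers move at their own pace and stop on an object; FORCE is the grip in N (left out, the last holds). Time passes only in rows, so rows that repeat a pose let the fingers close. It gives the time, the measured TCP pose, the force and the opening at its end, in the units of the state.
- read_state(): the state, without advancing time (a new reading comes with each control period).
- read_camera(name): name is "side" or "top" or "wrist"; returns a dict with "image" (420x560x3 uint8, red, green, blue), "depth" (420x560 float32, m along the optical axis (not along the pixel's ray), 0 where there is no reading), "intrinsics" (3x3 intrinsics, pixels), "rvec" (rotation vector, rad) and "tvec" (3), from world to camera coordinates, as OpenCV has them. Camera axes: x right, y down, z forward; pixel columns grow to the right and rows downward; lengths in m; the calibration is good to about 2 mm. A picture is of the moment at which its call begins.
- finish_job(): hands the job in, once; it reports no verdict.
The state is a dict: "time": time; "joint_positions": joint angles; "qd": joint speeds; "tau": joint torques, N m; "ee_pos": TCP position; "tcp_rot": TCP orientation; "wrist_force": force on the tool from outside, world axes, zero at the start; "ft_torque": the same for the moment, N m; "finger_gap": opening from 0.0 (shut) to 1.0 (fully open).
Only numpy, scipy, OpenCV 4.12 (cv2) and the standard library are available. Lean on these libraries where they do the work, as an engineer would, in place of code of your own. Each camera call takes 0.05 s, during which the arm holds its last target.

## Task

The steel clamp screw with the flat wing head stands in the wooden rack. Lower it down the deep well of the plaster press mould, find the start of its coarse thread by feel (press lightly and turn it anticlockwise until it drops in), then turn it clockwise until the head sits snug and flat on the hub, and let go. Do not force the thread by pressing or twisting hard, and leave the other things where they are.

Things in the scene. Friction and masses are not known exactly. Their poses are not given: they have to be found in the camera images.
- screw_grip (a point): Clamp screw, loose, plain steel, 125 mm long, 0.15 to 0.3 kg, upright in one of the rack's three holes. This point: in its wing head, on its axis, 111.5 mm above its tip. z: its axis, up. The wing is 44 mm long (along its x), 12 mm thick (along its y), 38 mm tall; this point is 25 mm above the wing's foot, 13 mm below its top.
- screw_flange (a point): Centre of the underside of the screw's flange, a disc 38 mm across, 5 mm thick, below the wing; 30 mm below screw_grip, 81.5 mm above the tip. Below it a round shank 20 mm across, 65 mm long, then a neck 9.6 mm across, 16.5 mm long. Home, this underside lies on the hub's top. Axes as screw_grip.
- screw_lugs (a point): On the screw's axis between its two lugs, 3.5 mm above the tip, 108 mm below screw_grip. The lugs are the screw's thread: two stubs that stand out of the neck along + and - its x (in line with the wing), round, 3.8 mm thick, 20 mm across both ends. Axes as screw_grip.
- screw: The same clamp screw; origin at its tip (lowest point), on its axis; axes as screw_grip. Each slot is 70 degrees wide, a lug takes up about 25 of them. After the lugs have dropped in, keep pressing (about 9 N) for the first 50 degrees clockwise, or the spring lifts them back against the ring's edge. Turning with a lug caught on a slot's edge forces the thread: ease off, then turn.
- mould: Press mould, fixed to the table: two white plaster halves, 170 x 130 mm and 62 mm high together, with an upright aluminium hub 48 mm across in the middle, whose flat top is 95 mm above the table. Origin under its middle on the table; z up. Turned about z by up to 0.5 rad.
- well_mouth (a point): Centre of the well's mouth, on the hub's top, 95 mm above the table. The well is a straight upright bore 23 mm across, its mouth widened to about 30 mm. A sprung pin at its bottom pushes the screw's tip up: 5.4 N when the lugs stand on the thread ring, 8.4 N when the head is home (0.3 N/mm), so the screw's own weight does not make it drop into the thread.
- thread_top (a point): Centre of the flat top of the thread ring, 70 mm below the mouth. Two start slots, half a turn apart, let the lugs drop 7.5 mm; where they face is unknown, differs each time, and this frame does not tell. With the lugs on the ring the flange is 10 mm above the hub; dropped in, 2.4 mm. A slot's anticlockwise end (seen from above) is a wall that stops the lug.
- well: The thread ring's housing, fixed in the mould; origin and axes as mould. Clockwise from a slot (seen from above) the thread runs down under the ring 4.6 mm per quarter turn, with 1 mm play. The head meets the hub about 105 degrees clockwise of the slot's middle and sinks no further; 5 to 10 degrees more is snug, 35 strains the thread. Friction holds it there.
- rack: Wooden block, fixed, 70 x 230 x 50 mm, origin under its middle, with three blind holes 23 mm across and 42 mm deep, 75 mm apart along its y. Turned about z by up to 0.3 rad.
- plain_pin_mid (a point): Plain locating pin without lugs, with a round black knob, 110 mm long, in another hole of the rack: leave it. Point at its middle.
- wood_tool_mid (a point): Wooden modelling tool with a turned end, 145 mm long, in the third hole of the rack: leave it. Point about half-way up.
- dish: Fired clay bowl, 100 mm across, 28 mm high, beyond the work: leave it. Origin under its centre.
Things that resemble listed ones, but are neither listed nor needed, are in the scene too. What is shaped like the screw but red is not meant.

How it is judged:
By the outcome, as a careful person would: the job done as asked, in the order asked, and still so for the second after the job is handed in, with the robot touching nothing.
It also fails if it takes over 72 s, if anything falls off the work surface, if the arm or the gripper's body presses on something with over 40 N, if the wrist force passes 120 N, or if a joint passes its speed limit or range.

## Working session

There is one attempt and no reset: what is moved stays moved. The work goes in short steps, Python scripts to look and compute and a shell command to move; the robot and the scene stay as the last step left them, time stands still between calls to the robot, and variables do not carry over. Pictures are saved under pics/ and viewed, and the job is handed in when it is done.

```bash
mkdir -p pics; ls
cat > h.py <<'E'
import numpy as np, cv2
from station import read_state, read_camera
from scipy.spatial.transform import Rotation as R
def cam(n):
    c=read_camera(n); c['R']=cv2.Rodrigues(np.array(c['rvec'],float))[0]; c['t']=np.array(c['tvec'],float).ravel(); return c
def ray(c,u,v,z):
    d=np.linalg.inv(c['intrinsics'])@[u,v,1]; d=c['R'].T@d; o=-c['R'].T@c['t']; return o+d*(z-o[2])/d[2]
def cloud(c):
    h,w=c['depth'].shape; u,v=np.meshgrid(np.arange(w),np.arange(h)); d=c['depth']
    p=np.stack([u,v,np.ones_like(u)],-1)@np.linalg.inv(c['intrinsics']).T*d[...,None]
    return (p-c['t'])@c['R']
def save(c,n): cv2.imwrite('pics/'+n,c['image'][...,::-1])
def proj(c,p): 
    q=c['intrinsics']@(c['R']@np.array(p)+c['t']); return q[:2]/q[2]
E
python3 - <<'E'
from h import *
for n in ['top','side','wrist']:
    c=cam(n); save(c,n+'0.png'); np.savez('/tmp/'+n,**c); print(n,-c['R'].T@c['t'],c['intrinsics'][0])
s=read_state(); print({k:np.round(v,3) for k,v in s.items()})
E
```

```text
pics
top [0.48372935 0.09565917 0.978878  ] [418.49393831   0.         285.98029859]
side [0.44540555 0.60085637 0.62709912] [388.1581966    0.         283.54619488]
wrist [0.12221204 0.61699547 0.37420139] [367.13817256   0.         270.85136203]
{'time': np.float64(0.15), 'joint_positions': array([-1.361,  0.435,  0.025,  1.574, -0.012,  1.134, -0.075]), 'qd': array([ 0.002, -0.001,  0.   , -0.003, -0.001, -0.001,  0.   ]), 'tau': array([ 2.0000e-03, -6.7089e+01,  1.0260e+00, -3.1645e+01,  1.6000e-02,
        9.0000e-03,  0.0000e+00]), 'ee_pos': array([0.192, 0.594, 0.231]), 'tcp_rot': array([ 0.156,  0.988, -0.001, -0.   ]), 'wrist_force': array([ 0.703, -0.371, -0.569]), 'ft_torque': array([0.054, 0.01 , 0.022]), 'finger_gap': np.float64(1.001)}
```

View pics/top0.png

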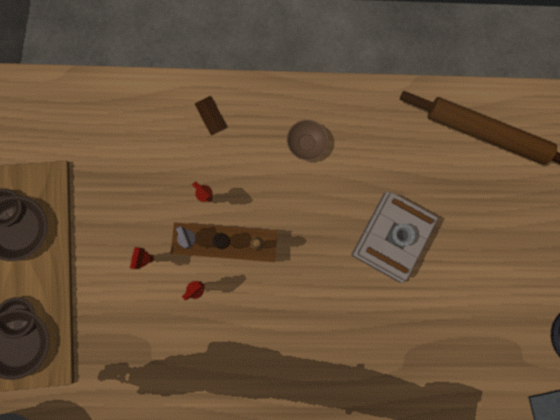

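View pics/side0.png

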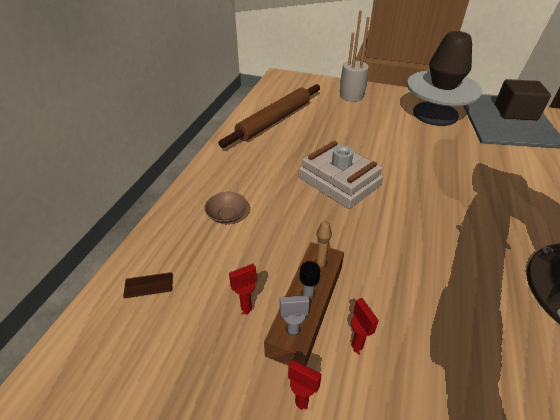

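View pics/wrist0.png

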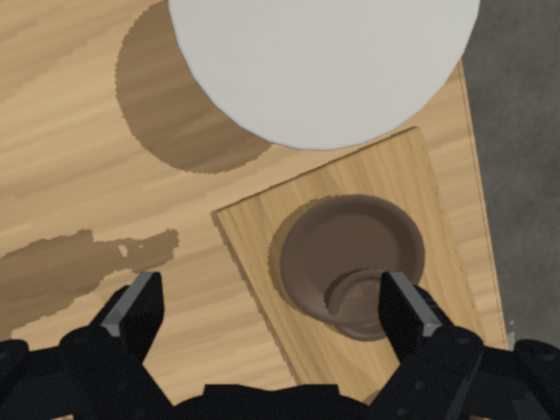

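The only steel winged screw is at top (185,238), side (294,312). The look-alikes are the red winged ones at top (203,192), (142,258) and (194,289), and the black-knobbed pin at top (222,240). Next I'll measure and check a close crop.

Run:
```python
from h import *
S=dict(np.load('/tmp/side.npz'));T=dict(np.load('/tmp/top.npz'))
a=cv2.resize(S['image'][230:420,220:390],None,fx=3,fy=3); b=cv2.resize(T['image'][170:310,120:300],None,fx=3,fy=3)
a=cv2.resize(a,(400,447));b=cv2.resize(b,(400,311))
o=np.zeros((447,800,3),np.uint8);o[:,:400]=a;o[:311,400:]=b
cv2.imwrite('pics/crop.png',o[...,::-1])
for n,C in (('side',S),('top',T)):
    P=cloud(C); im=C['image'].astype(int)
    print(n)
    for lab,(u0,u1,v0,v1,zl,zh) in ({'screw':(280,312,290,335,.11,.16)} if n=='side' else {'screw':(172,200,224,252,.1,.16),'hub':(385,425,215,255,.085,.105),'mould':(345,450,185,285,.055,.07),'rack':(165,285,215,270,.04,.06)}).items():
        p=P[v0:v1,u0:u1].reshape(-1,3); m=(p[:,2]>zl)&(p[:,2]<zh); q=p[m]
        r=cv2.minAreaRect((q[:,:2]*1000).astype(np.float32)); print(lab,m.sum(),q.mean(0).round(4),q[:,2].max().round(4),np.round(np.median(q[:,2]),4),np.array(r[0]).round(1),np.array(r[1]).round(1),round(r[2],1))
    red=((im[...,0]>90)&(im[...,1]<50)).astype(np.uint8)
    k,l,st,ce=cv2.connectedComponentsWithStats(red)
    for i in range(1,k):
        if st[i,4]>60:
            q=P[l==i]; print('red',ce[i].round(),q.min(0).round(3),q.max(0).round(3))
```

```text
side
screw 413 [0.5281 0.2804 0.1255] 0.1344 0.1293 [528.9 277.6] [43.6 13.5] 25.6
red [243. 284.] [ 0.445  0.228 -0.002] [0.644 0.601 0.627]
red [363. 326.] [0.404 0.24  0.001] [0.445 0.601 0.627]
red [302. 382.] [0.445 0.365 0.002] [0.508 0.601 0.627]
top
screw 190 [0.5281 0.2743 0.1272] 0.1367 0.1314 [528.7 276.1] [43.8 12.2] 23.2
hub 348 [ 0.543  -0.1828  0.0941] 0.1002 0.0947 [ 543.1 -183. ] [48.  48.5] 30.3
mould 2927 [ 0.5415 -0.1799  0.0623] 0.07 0.0623 [ 543.2 -183.7] [121.4 160.8] 61.7
rack 2651 [0.5223 0.1959 0.0503] 0.0555 0.0503 [523.8 202.2] [230.9  70.2] 86.2
red [200. 192.] [ 0.608  0.228 -0.001] [0.662 0.272 0.129]
red [134. 258.] [ 0.466  0.364 -0.003] [0.512 0.409 0.128]
red [191. 289.] [0.407 0.239 0.   ] [0.44  0.272 0.128]
```

View pics/crop.png

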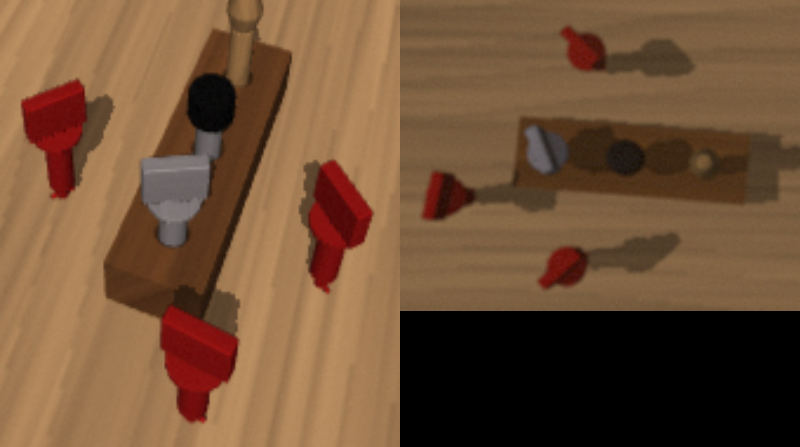

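The crop confirms it: bare steel, flat wing, flange, in the rack's near-left hole, with the three red ones standing free on the table. Next, the reach.

```bash
cat >> h.py <<'E'
def rows(p,yaw):
    """target TCP, yaw of tool x in deg, tool pointing down"""
    s=read_state(); A=R.from_quat(s['tcp_rot']); y=np.radians(yaw)
    B=R.from_matrix(np.array([[np.cos(y),np.sin(y),0],[np.sin(y),-np.cos(y),0],[0,0,-1]]))
    d=A.inv().apply(np.array(p)-s['ee_pos'])/.03; r=(A.inv()*B).as_rotvec()/np.radians(6)
    print('shift',d.round(3).tolist(),'turn',r.round(2).tolist())
def st():
    s=read_state(); A=R.from_quat(s['tcp_rot']).as_matrix()
    print('t',round(float(s['time']),2),'tcp',np.round(s['ee_pos'],4),'yaw',np.degrees(np.arctan2(A[1,0],A[0,0])).round(1),'z',A[:,2].round(3),'F',np.round(s['wrist_force'],1),'M',np.round(s['ft_torque'],2),'gap',round(float(s['finger_gap']),3),'q7',round(float(np.degrees(s['joint_positions'][6])),1))
E
python3 - <<'E'
from h import *
st(); rows([.5288,.2765,.215],24)
E
```

```text
t 0.15 tcp [0.1922 0.5943 0.2307] yaw 162.1 z [-0.    -0.001 -1.   ] F [ 0.7 -0.4 -0.6] M [0.05 0.01 0.02] gap 1.001 q7 -4.3
shift [-13.935, -6.626, 0.533] turn [-0.0, 0.01, 23.01]
```

```bash
python3 -m handwheel '[[[-4,-2,0],[0,0,6],0.1],[[-13.9,-6.6,0],[0,0,23],0.1],[[-13.9,-6.6,0],[0,0,23],0.1],[[-13.9,-6.6,0],[0,0,23],0.1],[[-13.9,-6.6,0],[0,0,23],0.1],[[-13.9,-6.6,0],[0,0,23],0.1],[[-13.9,-6.6,0],[0,0,23],0.1],[[-13.9,-6.6,0],[0,0,23],0.1],[[-13.9,-6.6,0],[0,0,23],0.1],[[-13.9,-6.6,0],[0,0,23],0.1],[[-13.9,-6.6,0],[0,0,23],0.1],[[-13.9,-6.6,0],[0,0,23],0.1],[[-13.9,-6.6,0],[0,0,23],0.1],[[-13.9,-6.6,0],[0,0,23],0.1],[[-13.9,-6.6,0],[0,0,23],0.1],[[-13.9,-6.6,0],[0,0,23],0.1],[[-13.9,-6.6,0],[0,0,23],0.1],[[-13.9,-6.6,0],[0,0,23],0.1],[[-13.9,-6.6,0],[0,0,23],0.1],[[-13.9,-6.6,0],[0,0,23],0.1]]' 40
python3 - <<'E'
from h import *
st(); c=cam('wrist'); save(c,'w1.png'); np.savez('/tmp/w1',**c)
P=cloud(c); m=(P[...,2]>.1)&(P[...,2]<.14)
im=c['image'].astype(int)
k,l,s,ce=cv2.connectedComponentsWithStats(m.astype(np.uint8))
for i in range(1,k):
    if s[i,4]>100:
        q=P[l==i]; q2=q[q[:,2]>.127]
        print(ce[i].round(),s[i,4],q.mean(0).round(4),im[l==i].mean(0).round())
        if len(q2)>50: print('  ',cv2.minAreaRect((q2[:,:2]*1000).astype(np.float32)),q2[:,2].max())
rows([.5288,.2765,.215],24)
E
```

```text
time: 1.82
ee_pos: [0.5278, 0.2777, 0.2306]
tcp_rot: [0.979, 0.205, -0.001, 0.001]
wrist_force: [-0.7, 0.8, -0.1]
finger_gap: 0.548
t 1.82 tcp [0.5278 0.2777 0.2306] yaw 23.7 z [-0.001 -0.002 -1.   ] F [-0.7  0.8 -0.1] M [ 0.03 -0.03 -0.  ] gap 0.548 q7 -81.6
[373.  91.] 1820 [0.6256 0.2475 0.1216] [158.  27.  22.]
[272. 202.] 1201 [0.5321 0.2783 0.1313] [157. 153. 153.]
   ((529.1693725585938, 276.828369140625), (43.810035705566406, 11.790519714355469), 23.396366119384766) 0.135657309998736
[131. 202.] 1427 [0.4896 0.3699 0.1214] [149.  30.  24.]
[358. 242.] 1726 [0.5261 0.2051 0.1167] [22. 20. 19.]
[441. 285.] 971 [0.5225 0.1353 0.1255] [113.  90.  60.]
   ((521.2344970703125, 132.69577026367188), (16.395233154296875, 26.898168563842773), 66.29171752929688) 0.13998489814162612
[243. 325.] 1579 [0.4258 0.2571 0.1183] [147.  29.  22.]
shift [0.016, 0.051, 0.52] turn [0.01, 0.01, -0.04]
```

View pics/w1.png

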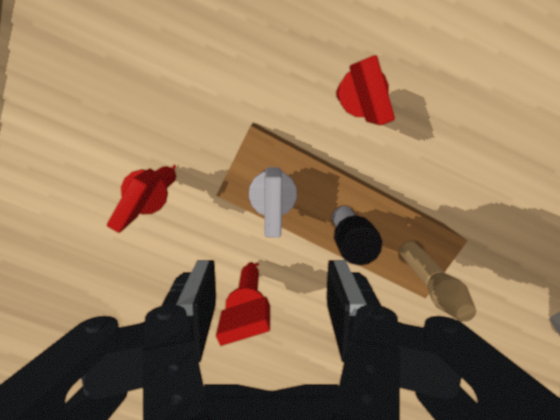

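The wrist view shows the wing at (272,202), aligned with the jaws, with nothing near the fingers' path. Going down and closing lightly.

```bash
python3 -m handwheel '[[[0.02,0.05,1],[0,0,0],0],[[0.02,0.05,2],[0,0,0],0],[[0.02,0.05,3],[0,0,0],0],[[0.02,0.05,3.7],[0,0,0],0],[[0.02,0.05,4.1],[0,0,0],0],[[0.02,0.05,4.3],[0,0,0],0],[[0.02,0.05,4.3],[0,0,0],0],[[0.02,0.05,4.3],[0,0,0],0],[[0.02,0.05,4.3],[0,0,0],-1],[[0.02,0.05,4.3],[0,0,0],-1],[[0.02,0.05,4.3],[0,0,0],-1],[[0.02,0.05,4.3],[0,0,0],-1],[[0.02,0.05,4.3],[0,0,0],-1],[[0.02,0.05,4.3],[0,0,0],-1],[[0.02,0.05,4.3],[0,0,0],-1],[[0.02,0.05,4.3],[0,0,0],-1]]' 60
python3 - <<'E'
from h import *
st(); c=cam('side'); save(c,'s2.png')
E
```

```text
time: 3.2
ee_pos: [0.5296, 0.2768, 0.1028]
tcp_rot: [0.979, 0.206, 0.0, 0.0]
wrist_force: [0.0, -1.0, 6.8]
finger_gap: 0.128
t 3.2 tcp [0.5296 0.2768 0.1028] yaw 23.8 z [ 0.001 -0.    -1.   ] F [ 0.  -1.   6.8] M [-0.03  0.25 -0.01] gap 0.128 q7 -75.9
```

View pics/s2.png

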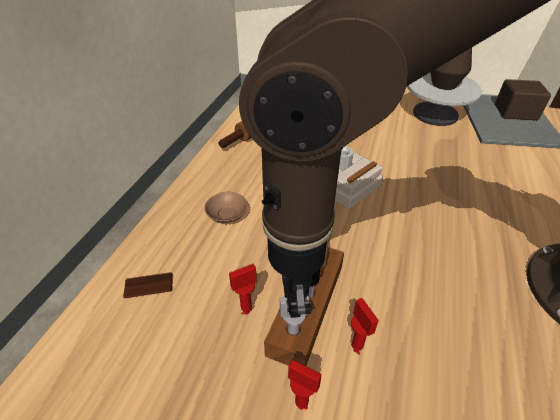

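The side view shows the jaws around the wing at (297,300), gap 0.128, matching 12 mm. Lifting straight up.

```bash
python3 -m handwheel '[[[0,0,-0.5],[0,0,0],-1],[[0,0,-1],[0,0,0],-1],[[0,0,-2],[0,0,0],-1],[[0,0,-3],[0,0,0],-1],[[0,0,-4],[0,0,0],-1],[[0,0,-5],[0,0,0],-1],[[0,0,-6],[0,0,0],-1],[[0,0,-6],[0,0,0],-1],[[0,0,-6],[0,0,0],-1],[[0,0,-6],[0,0,0],-1]]' 60
python3 - <<'E'
from h import *
st(); rows([.5433,-.1832,.2825],35)
c=cam('side'); save(c,'s3.png'); np.savez('/tmp/s3',**c)
E
```

```text
time: 4.08
ee_pos: [0.5288, 0.2769, 0.2822]
tcp_rot: [0.979, 0.206, -0.0, 0.0]
wrist_force: [0.7, 0.2, -3.0]
finger_gap: 0.126
t 4.08 tcp [0.5288 0.2769 0.2822] yaw 23.8 z [-0. -0. -1.] F [ 0.7  0.2 -3. ] M [ 0.08  0.   -0.02] gap 0.126 q7 -83.0
shift [-5.747, 14.226, -0.005] turn [0.0, 0.0, -1.87]
```

View pics/s3.png

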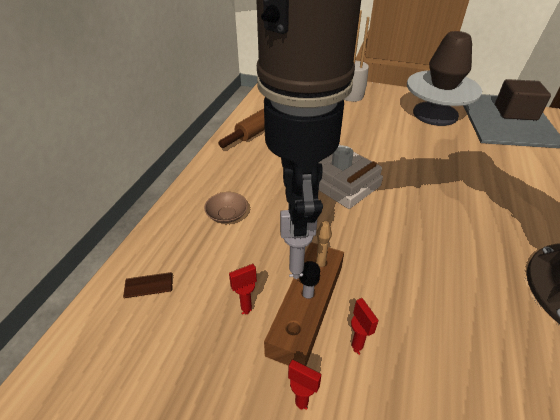

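The screw hangs in the jaws at (297,250), and its rack hole at (293,328) is empty. Carrying it over the mould, clear of the pins.

```bash
python3 -m handwheel '[[[-0.4,1,0],[0,0,0],-1],[[-0.8,2,0],[0,0,-0.3],-1],[[-1.3,3.2,0],[0,0,-0.6],-1],[[-1.8,4.4,0],[0,0,-1],-1],[[-2.3,5.6,0],[0,0,-1.4],-1],[[-2.8,6.8,0],[0,0,-1.8],-1],[[-3.2,8,0],[0,0,-1.9],-1],[[-3.7,9.2,0],[0,0,-1.9],-1],[[-4.2,10.4,0],[0,0,-1.9],-1],[[-4.7,11.6,0],[0,0,-1.9],-1],[[-5.1,12.7,0],[0,0,-1.9],-1],[[-5.4,13.4,0],[0,0,-1.9],-1],[[-5.65,14,0],[0,0,-1.9],-1],[[-5.75,14.23,0],[0,0,-1.9],-1],[[-5.75,14.23,0],[0,0,-1.9],-1],[[-5.75,14.23,0],[0,0,-1.9],-1],[[-5.75,14.23,0],[0,0,-1.9],-1]]' 60
python3 - <<'E'
from h import *
st(); rows([.5433,-.1832,.222],35)
for n in('side','wrist','top'):
    c=cam(n); save(c,n[0]+'4.png'); np.savez('/tmp/'+n[0]+'4',**c)
E
```

```text
time: 5.55
ee_pos: [0.5432, -0.1815, 0.2815]
tcp_rot: [0.953, 0.303, -0.001, -0.0]
wrist_force: [-0.0, 1.3, -2.6]
finger_gap: 0.133
t 5.55 tcp [ 0.5432 -0.1815  0.2815] yaw 35.3 z [-0.002 -0.    -1.   ] F [-0.   1.3 -2.6] M [ 0.04 -0.07 -0.01] gap 0.133 q7 -24.8
shift [-0.027, 0.052, 1.982] turn [-0.01, 0.02, 0.05]
```

View pics/s4.png

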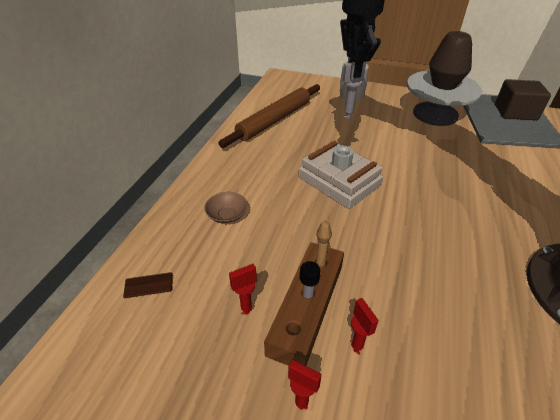

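View pics/w4.png

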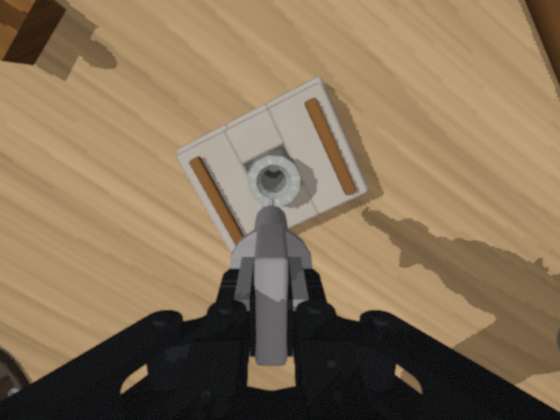

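View pics/t4.png

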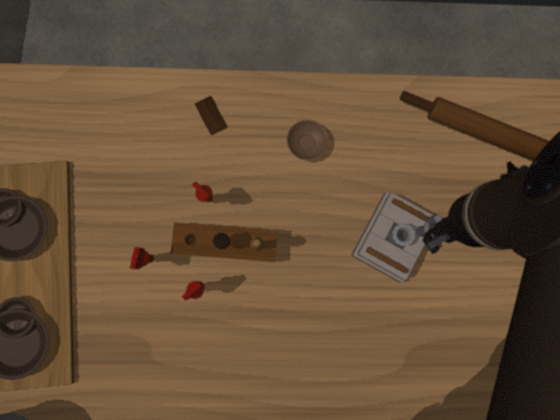

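Side: the screw hangs upright over the hub, tip near (349,113). Wrist: the hub is at (274,180) with the shank ahead of the jaws at (271,225). I'll measure the hub centre and the screw's lean.

Run:
```python
from h import *
W=dict(np.load('/tmp/w4.npz'));S=dict(np.load('/tmp/s4.npz'))
P=cloud(W); m=(P[...,2]>.089)&(P[...,2]<.101); m[:120]=0;m[240:]=0;m[:,:230]=0;m[:,320:]=0
k,l,s,ce=cv2.connectedComponentsWithStats(m.astype(np.uint8)); i=1+np.argmax(s[1:,4])
q=P[l==i]; print('hub minEnclosing',cv2.minEnclosingCircle((q[:,:2]*1000).astype(np.float32)),np.median(q[:,2]))
# bore: darkest within
g=cv2.cvtColor(W['image'],cv2.COLOR_RGB2GRAY); cv2.imwrite('pics/w4c.png',cv2.resize(np.hstack([W['image'][130:280,220:330]]),None,fx=4,fy=4)[...,::-1])
cv2.imwrite('pics/s4c.png',cv2.resize(S['image'][40:200,300:400],None,fx=3.7,fy=3.7)[...,::-1])
for n,C in(('side',S),('wrist',W)):
    P=cloud(C)
    e=read_state()['ee_pos']
    o=-C['R'].T@C['t']
    for zc in (.2,.21,.22,.23,.24,.25):
        mm=(abs(P[...,2]-zc)<.004)&(np.hypot(P[...,0]-e[0],P[...,1]-e[1])<.03); q=P[mm]
        if len(q)<8: continue
        # perpendicular offset to horizontal view direction
        v=e[:2]-o[:2]; v/=np.linalg.norm(v); nrm=np.array([-v[1],v[0]])
        off=(q[:,:2]-e[:2])@nrm; dep=((q[:,:2]-e[:2])@v)
        print(n,zc,len(q),'lat mid',((off.min()+off.max())/2*1000).round(2),'w',((off.max()-off.min())*1000).round(1),'front',(np.percentile(dep,5)*1000).round(1),'nrm',nrm.round(2))
```

```text
hub minEnclosing ((543.5841064453125, -183.263916015625), 24.732582092285156) 0.09572758549865491
side 0.2 10 lat mid -0.12 w 13.2 front -9.6 nrm [0.99 0.12]
side 0.21 25 lat mid -1.29 w 17.8 front -11.0 nrm [0.99 0.12]
side 0.22 35 lat mid -1.06 w 19.6 front -10.9 nrm [0.99 0.12]
side 0.23 31 lat mid -1.01 w 17.8 front -10.5 nrm [0.99 0.12]
side 0.24 34 lat mid -0.8 w 19.6 front -11.4 nrm [0.99 0.12]
side 0.25 31 lat mid -1.51 w 18.8 front -11.4 nrm [0.99 0.12]
wrist 0.21 100 lat mid -0.5 w 19.2 front -9.5 nrm [ 0.58 -0.81]
wrist 0.22 124 lat mid -0.56 w 19.7 front -9.5 nrm [ 0.58 -0.81]
wrist 0.23 141 lat mid -0.82 w 18.2 front -9.7 nrm [ 0.58 -0.81]
wrist 0.24 41 lat mid -0.47 w 14.7 front -10.0 nrm [ 0.58 -0.81]
```

View pics/w4c.png

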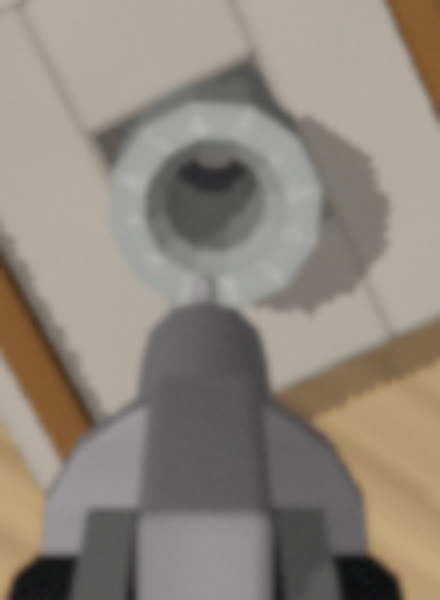

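View pics/s4c.png

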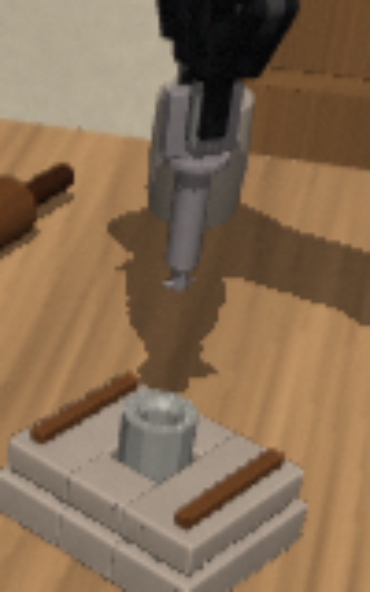

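```bash
python3 -c "
from h import *
rows([.5440,-.1834,.203],35)"
```

```text
shift [-0.006, 0.058, 2.631] turn [-0.0, 0.01, 0.06]
```

```bash
python3 -m handwheel '[[[0,0.06,0.8],[0,0,0],-1],[[0,0.06,1.6],[0,0,0],-1],[[0,0.06,2.2],[0,0,0],-1],[[0,0.06,2.6],[0,0,0],-1],[[0,0.06,2.6],[0,0,0],-1],[[0,0.06,2.6],[0,0,0],-1],[[0,0.06,2.6],[0,0,0],-1],[[0,0.06,2.6],[0,0,0],-1]]' 60
python3 - <<'E'
from h import *
st(); rows([.5440,-.1834,.123],35)
c=cam('wrist'); save(c,'w5.png'); d=cam('side')
cv2.imwrite('pics/c5.png',np.hstack([cv2.resize(c['image'][110:290,200:350],(375,450)),cv2.resize(d['image'][80:200,290:390],(375,450))])[...,::-1])
E
```

```text
time: 6.37
ee_pos: [0.545, -0.1836, 0.2052]
tcp_rot: [0.953, 0.304, 0.0, 0.001]
wrist_force: [-0.4, 0.7, -2.1]
finger_gap: 0.133
t 6.37 tcp [ 0.545  -0.1836  0.2052] yaw 35.3 z [ 0.001 -0.001 -1.   ] F [-0.4  0.7 -2.1] M [ 0.02 -0.02  0.02] gap 0.133 q7 -21.4
shift [-0.023, -0.029, 2.74] turn [0.01, -0.0, 0.06]
```

View pics/c5.png

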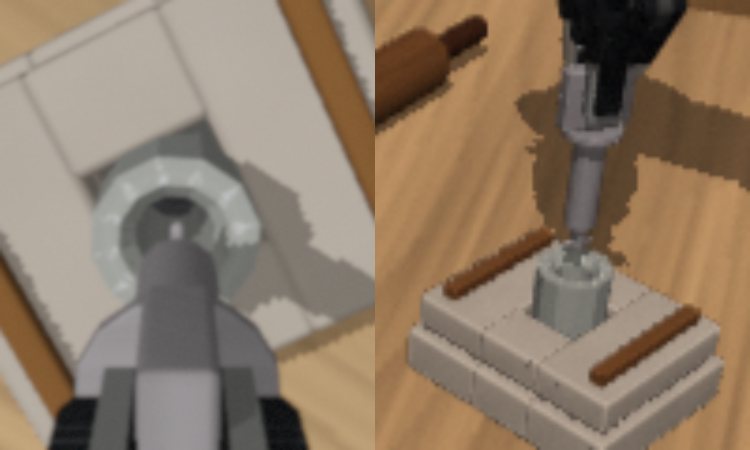

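Both views show the tip centred over the mouth: lug at (175,230) inside the bore in the left crop, (575,245) in the right. Lowering gradually.

```bash
python3 -m handwheel '[[[-0.02,-0.02,0.4],[0,0,0],-1],[[-0.02,-0.02,0.8],[0,0,0],-1],[[-0.02,-0.02,1.2],[0,0,0],-1],[[-0.02,-0.02,1.5],[0,0,0],-1],[[-0.02,-0.02,1.5],[0,0,0],-1],[[-0.02,-0.02,1.5],[0,0,0],-1]]' 60
python3 - <<'E'
from h import *
st(); rows([.5440,-.1834,.123],35)
E
```

```text
time: 6.97
ee_pos: [0.5435, -0.1834, 0.159]
tcp_rot: [0.953, 0.303, -0.001, 0.0]
wrist_force: [-0.9, -0.0, -1.9]
finger_gap: 0.132
t 6.97 tcp [ 0.5435 -0.1834  0.159 ] yaw 35.3 z [-0.001 -0.001 -1.   ] F [-0.9 -0.  -1.9] M [-0.03 -0.01 -0.01] gap 0.132 q7 -19.2
shift [0.017, 0.009, 1.2] turn [-0.0, 0.02, 0.05]
```

```bash
python3 -m handwheel '[[[0.01,0,0.3],[0,0,0],-1],[[0.01,0,0.6],[0,0,0],-1],[[0.01,0,0.9],[0,0,0],-1],[[0.01,0,1.1],[0,0,0],-1],[[0.01,0,1.2],[0,0,0],-1],[[0.01,0,1.2],[0,0,0],-1],[[0.01,0,1.2],[0,0,0],-1]]' 60
python3 - <<'E'
from h import *
st()
for i in range(4):
    cam('side'); st()
E
```

```text
time: 7.55
ee_pos: [0.5437, -0.1833, 0.1229]
tcp_rot: [0.953, 0.303, -0.001, 0.0]
wrist_force: [-0.6, 0.0, -2.2]
finger_gap: 0.131
t 7.55 tcp [ 0.5437 -0.1833  0.1229] yaw 35.3 z [-0.002 -0.001 -1.   ] F [-0.6  0.  -2.2] M [-0.01 -0.03  0.03] gap 0.131 q7 -17.3
t 7.6 tcp [ 0.5438 -0.1834  0.1232] yaw 35.3 z [-0.001 -0.001 -1.   ] F [-0.   1.  -1.7] M [-0.05 -0.03 -0.02] gap 0.128 q7 -17.3
t 7.65 tcp [ 0.5439 -0.1834  0.1234] yaw 35.3 z [-0.001 -0.001 -1.   ] F [-0.4 -0.6 -1.9] M [-0.01 -0.01  0.02] gap 0.128 q7 -17.3
t 7.7 tcp [ 0.5439 -0.1834  0.1234] yaw 35.3 z [-0.001 -0.001 -1.   ] F [ 0.4 -0.5 -1.9] M [-0.01 -0.02 -0.02] gap 0.131 q7 -17.3
t 7.75 tcp [ 0.5439 -0.1834  0.1234] yaw 35.3 z [-0.001 -0.001 -1.   ] F [-0.7  0.  -1.4] M [ 0.03 -0.03  0.  ] gap 0.129 q7 -17.3
```

```bash
python3 -m handwheel '[[[0,0,0.05],[0,0,0],-1],[[0,0,0.1],[0,0,0],-1],[[0,0,0.1],[0,0,0],-1],[[0,0,0.1],[0,0,0],-1]]' 60; python3 -m handwheel '[[[0,0,0.05],[0,0,0],-1],[[0,0,0.1],[0,0,0],-1],[[0,0,0.1],[0,0,0],-1],[[0,0,0.1],[0,0,0],-1]]' 60
```

```text
time: 8.08
ee_pos: [0.5438, -0.1833, 0.1203]
tcp_rot: [0.953, 0.303, -0.001, 0.0]
wrist_force: [0.2, 0.6, -2.5]
finger_gap: 0.128
time: 8.42
ee_pos: [0.5442, -0.1835, 0.1179]
tcp_rot: [0.953, 0.303, -0.0, 0.0]
wrist_force: [-0.7, 0.0, 5.9]
finger_gap: 0.132
```

Contact at z=0.118, where predicted: lugs on the ring. Now I'll search anticlockwise (negative about tool z) in small steps with a light press.

```bash
python3 -m handwheel '[[[0,0,0.02],[0,0,-0.6],-1],[[0,0,0.02],[0,0,-1.2],-1],[[0,0,0.02],[0,0,-1.8],-1],[[0,0,0.02],[0,0,-2],-1],[[0,0,0.02],[0,0,-2],-1]]' 60; python3 -c "
from h import *
st()"
```

```text
time: 8.83
ee_pos: [0.5446, -0.1839, 0.118]
tcp_rot: [0.916, 0.402, 0.001, 0.001]
wrist_force: [-0.8, -0.3, 5.7]
finger_gap: 0.13
t 8.83 tcp [ 0.5446 -0.1839  0.118 ] yaw 47.4 z [ 0.001 -0.001 -1.   ] F [-0.8 -0.3  5.7] M [ 0.19  0.3  -0.03] gap 0.13 q7 -7.2
```

```bash
python3 -m handwheel '[[[0,0,0.03],[0,0,-0.6],-1],[[0,0,0.03],[0,0,-1.2],-1],[[0,0,0.03],[0,0,-1.8],-1],[[0,0,0.03],[0,0,-2.4],-1],[[0,0,0.03],[0,0,-2.4],-1],[[0,0,0.03],[0,0,-2.4],-1]]' 60; python3 -c "
from h import *
st()"; python3 -m handwheel '[[[0,0,0.03],[0,0,-0.6],-1],[[0,0,0.03],[0,0,-1.2],-1],[[0,0,0.03],[0,0,-1.8],-1],[[0,0,0.03],[0,0,-2.4],-1],[[0,0,0.03],[0,0,-2.4],-1],[[0,0,0.03],[0,0,-2.4],-1]]' 60; python3 -c "
from h import *
st()"
```

```text
time: 9.33
ee_pos: [0.5453, -0.1842, 0.1179]
tcp_rot: [0.858, 0.513, 0.001, 0.001]
wrist_force: [-0.9, 0.5, 5.2]
finger_gap: 0.13
t 9.33 tcp [ 0.5453 -0.1842  0.1179] yaw 61.8 z [ 0.003 -0.001 -1.   ] F [-0.9  0.5  5.2] M [0.14 0.22 0.04] gap 0.13 q7 4.6
time: 9.83
ee_pos: [0.5452, -0.1844, 0.1175]
tcp_rot: [0.787, 0.617, 0.001, 0.001]
wrist_force: [-2.7, 0.9, 7.6]
finger_gap: 0.13
t 9.83 tcp [ 0.5452 -0.1844  0.1175] yaw 76.1 z [ 0.003 -0.    -1.   ] F [-2.7  0.9  7.6] M [0.27 0.68 0.  ] gap 0.13 q7 16.4
```

```bash
python3 -m handwheel '[[[0.02,-0.05,0.02],[0,0.03,-0.6],-1],[[0.02,-0.05,0.02],[0,0.03,-1.2],-1],[[0.02,-0.05,0.02],[0,0.03,-1.8],-1],[[0.02,-0.05,0.02],[0,0.03,-2.4],-1],[[0.02,-0.05,0.02],[0,0.03,-2.4],-1],[[0.02,-0.05,0.02],[0,0.03,-2.4],-1]]' 60; python3 -c "
from h import *
st(); rows([.5437,-.1834,.1175],105)"
```

```text
time: 10.33
ee_pos: [0.5445, -0.1838, 0.1174]
tcp_rot: [0.705, 0.709, 0.003, 0.001]
wrist_force: [1.2, 0.1, 2.6]
finger_gap: 0.13
t 10.33 tcp [ 0.5445 -0.1838  0.1174] yaw 90.4 z [ 0.005  0.002 -1.   ] F [1.2 0.1 2.6] M [-0.14 -0.26  0.03] gap 0.13 q7 28.3
shift [0.014, -0.028, -0.005] turn [0.05, -0.02, -2.44]
```

```bash
python3 -m handwheel '[[[0.01,-0.03,0.05],[0.05,-0.02,0],-1],[[0.01,-0.03,0.05],[0.05,-0.02,0],-1],[[0.01,-0.03,0.05],[0.05,-0.02,0],-1]]' 60; python3 -c "
from h import *
st(); rows([.5437,-.1834,.1175],105)"
```

```text
time: 10.58
ee_pos: [0.5445, -0.1836, 0.1162]
tcp_rot: [0.705, 0.709, 0.0, 0.001]
wrist_force: [3.4, 0.2, 3.4]
finger_gap: 0.134
t 10.58 tcp [ 0.5445 -0.1836  0.1162] yaw 90.3 z [ 0.002 -0.    -1.   ] F [3.4 0.2 3.4] M [-0.1  -0.89  0.03] gap 0.134 q7 28.1
shift [0.007, -0.028, -0.045] turn [0.01, 0.01, -2.45]
```

It's sinking with hardly any rise in force, so the lugs are probably over the slot. Pressing on in small steps.

```bash
python3 -m handwheel '[[[0,0.02,0.06],[0,0,0],-1],[[0,0.02,0.1],[0,0,0],-1],[[0,0.02,0.1],[0,0,0],-1],[[0,0.02,0.1],[0,0,0],-1]]' 60; python3 -c "
from h import *
st(); rows([.5447,-.1834,.1175],90)"
```

```text
time: 10.92
ee_pos: [0.5449, -0.1837, 0.113]
tcp_rot: [0.705, 0.709, 0.0, 0.001]
wrist_force: [0.9, 0.5, 5.2]
finger_gap: 0.128
t 10.92 tcp [ 0.5449 -0.1837  0.113 ] yaw 90.3 z [ 0.001 -0.    -1.   ] F [0.9 0.5 5.2] M [-0.05 -0.16 -0.04] gap 0.128 q7 28.2
shift [0.009, -0.007, -0.151] turn [0.01, 0.0, 0.05]
```

```bash
python3 -m handwheel '[[[0,0,0.05],[0,0,0],-1],[[0,0,0.09],[0,0,0],-1],[[0,0,0.09],[0,0,0],-1],[[0,0,0.09],[0,0,0],-1]]' 60; python3 -c "
from h import *
st()
c=cam('side'); cv2.imwrite('pics/s6.png',cv2.resize(c['image'][60:210,280:400],None,fx=4,fy=4)[...,::-1])
P=cloud(c);"
```

```text
time: 11.25
ee_pos: [0.545, -0.1837, 0.1105]
tcp_rot: [0.705, 0.709, 0.0, 0.001]
wrist_force: [0.1, 0.4, 7.9]
finger_gap: 0.13
t 11.25 tcp [ 0.545  -0.1837  0.1105] yaw 90.3 z [ 0.001 -0.    -1.   ] F [0.1 0.4 7.9] M [ 0.03 -0.04 -0.03] gap 0.13 q7 28.3
```

View pics/s6.png

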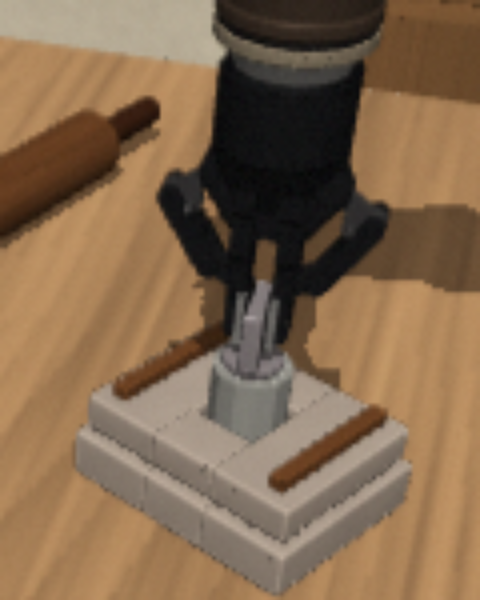

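Side crop: the flange sits just above the hub at (250,360), z 7.5 mm below ring contact, so the lugs are in the slot. Now clockwise with a gentle press.

```bash
python3 -m handwheel '[[[0,0,0.02],[0,0,0.5],-1],[[0,0,0.02],[0,0,1],-1],[[0,0,0.03],[0,0,1.5],-1],[[0,0,0.03],[0,0,2],-1],[[0,0,0.03],[0,0,2],-1],[[0,0,0.03],[0,0,2],-1]]' 60; python3 -c "
from h import *
st()"
```

```text
time: 11.8
ee_pos: [0.5452, -0.1839, 0.1103]
tcp_rot: [0.776, 0.631, 0.001, 0.001]
wrist_force: [-0.2, 0.1, 11.1]
finger_gap: 0.129
t 11.8 tcp [ 0.5452 -0.1839  0.1103] yaw 78.3 z [ 0.002 -0.    -1.   ] F [-0.2  0.1 11.1] M [-0.01  0.22 -0.02] gap 0.129 q7 18.4
```

```bash
python3 -m handwheel '[[[0,0,0.01],[0,0,0.5],-1],[[0,0,0.02],[0,0,1],-1],[[0,0,0.02],[0,0,1.5],-1],[[0,0,0.02],[0,0,2],-1],[[0,0,0.02],[0,0,2],-1],[[0,0,0.02],[0,0,2],-1]]' 60; python3 -c "
from h import *
st()"
```

```text
time: 12.3
ee_pos: [0.5453, -0.184, 0.1102]
tcp_rot: [0.838, 0.546, 0.001, 0.001]
wrist_force: [-0.9, -0.3, 9.8]
finger_gap: 0.13
t 12.3 tcp [ 0.5453 -0.184   0.1102] yaw 66.2 z [ 0.002 -0.    -1.   ] F [-0.9 -0.3  9.8] M [0.05 0.16 0.02] gap 0.13 q7 8.6
```

```bash
python3 -m handwheel '[[[0,0,0.01],[0,0,0.5],-1],[[0,0,0.02],[0,0,1],-1],[[0,0,0.03],[0,0,1.5],-1],[[0,0,0.03],[0,0,2],-1],[[0,0,0.03],[0,0,2],-1]]' 60; python3 -c "
from h import *
st()";  python3 -m handwheel '[[[0,0,0.01],[0,0,0.5],-1],[[0,0,0.02],[0,0,1],-1],[[0,0,0.03],[0,0,1.5],-1],[[0,0,0.03],[0,0,2],-1],[[0,0,0.03],[0,0,2],-1]]' 60; python3 -c "
from h import *
st(); rows([.5447,-.1837,.108],30)"
```

```text
time: 12.72
ee_pos: [0.5455, -0.184, 0.1099]
tcp_rot: [0.891, 0.454, 0.001, 0.001]
wrist_force: [-1.2, 1.1, 11.6]
finger_gap: 0.132
t 12.72 tcp [ 0.5455 -0.184   0.1099] yaw 54.0 z [ 0.003 -0.    -1.   ] F [-1.2  1.1 11.6] M [ 0.26  0.33 -0.  ] gap 0.132 q7 -1.2
time: 13.13
ee_pos: [0.5455, -0.184, 0.1095]
tcp_rot: [0.934, 0.357, 0.001, 0.0]
wrist_force: [-0.8, 1.6, 10.9]
finger_gap: 0.128
t 13.13 tcp [ 0.5455 -0.184   0.1095] yaw 41.8 z [ 0.003  0.    -1.   ] F [-0.8  1.6 10.9] M [0.17 0.25 0.03] gap 0.128 q7 -11.0
shift [-0.012, -0.025, 0.051] turn [0.02, -0.03, 1.97]
```

```bash
python3 -m handwheel '[[[0,-0.01,0.02],[0,0,0.5],-1],[[0,-0.01,0.03],[0,0,1],-1],[[0,-0.01,0.04],[0.02,-0.03,1.5],-1],[[-0.01,-0.02,0.04],[0.02,-0.03,2],-1],[[-0.01,-0.02,0.04],[0.02,-0.03,2],-1]]' 60; python3 -c "
from h import *
st(); rows([.5449,-.1837,.108],18)"
```

```text
time: 13.55
ee_pos: [0.5454, -0.184, 0.109]
tcp_rot: [0.967, 0.256, 0.0, 0.0]
wrist_force: [0.6, -0.4, 10.2]
finger_gap: 0.13
t 13.55 tcp [ 0.5454 -0.184   0.109 ] yaw 29.6 z [ 0.001 -0.    -1.   ] F [ 0.6 -0.4 10.2] M [ 0.09 -0.2  -0.03] gap 0.13 q7 -20.8
shift [-0.01, -0.017, 0.033] turn [0.01, -0.0, 1.94]
```

```bash
python3 -m handwheel '[[[0,0,0.01],[0,0,0.5],-1],[[0,0,0.02],[0,0,1],-1],[[0,0,0.03],[0,0,1.5],-1],[[0,0,0.03],[0,0,2],-1],[[0,0,0.03],[0,0,2],-1]]' 60; python3 -c "
from h import *
st()
c=cam('side'); cv2.imwrite('pics/s7.png',cv2.resize(c['image'][110:190,310:380],None,fx=7,fy=7)[...,::-1])"
```

```text
time: 13.97
ee_pos: [0.5455, -0.1842, 0.1084]
tcp_rot: [0.988, 0.151, 0.0, 0.0]
wrist_force: [-0.2, 0.4, 9.5]
finger_gap: 0.132
t 13.97 tcp [ 0.5455 -0.1842  0.1084] yaw 17.4 z [ 0.001 -0.    -1.   ] F [-0.2  0.4  9.5] M [0.03 0.1  0.03] gap 0.132 q7 -30.5
```

View pics/s7.png

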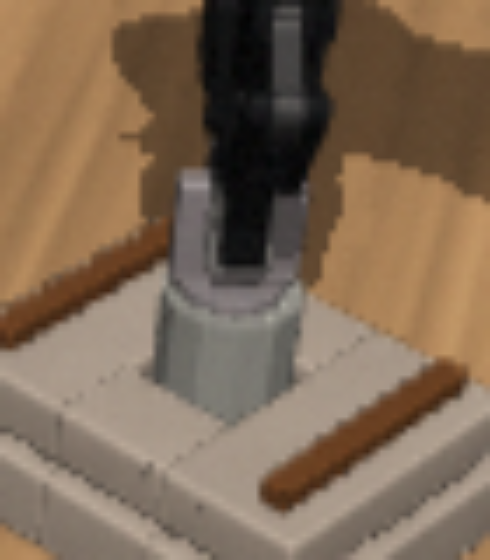

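The flange is almost on the hub at (232,300). Now smaller steps, watching the torque.

```bash
for i in 1; do python3 -m handwheel '[[[0,0,0.01],[0,0,0.5],-1],[[0,0,0.015],[0,0,1],-1],[[0,0,0.015],[0,0,1],-1]]' 60; python3 -c "
from h import *
st()"; done;  python3 -m handwheel '[[[0,0,0.01],[0,0,0.5],-1],[[0,0,0.015],[0,0,1],-1],[[0,0,0.015],[0,0,1],-1]]' 60; python3 -c "
from h import *
st()"
```

```text
time: 14.27
ee_pos: [0.5454, -0.1844, 0.1084]
tcp_rot: [0.995, 0.099, 0.0, 0.0]
wrist_force: [-0.3, -0.2, 12.0]
finger_gap: 0.13
t 14.27 tcp [ 0.5454 -0.1844  0.1084] yaw 11.3 z [ 0.001 -0.    -1.   ] F [-0.3 -0.2 12. ] M [ 0.12  0.19 -0.07] gap 0.13 q7 -35.3
time: 14.52
ee_pos: [0.5454, -0.1844, 0.1084]
tcp_rot: [0.999, 0.045, 0.001, 0.0]
wrist_force: [-2.1, 1.2, 11.4]
finger_gap: 0.128
t 14.52 tcp [ 0.5454 -0.1844  0.1084] yaw 5.1 z [ 0.001 -0.    -1.   ] F [-2.1  1.2 11.4] M [ 0.14  0.28 -0.03] gap 0.128 q7 -40.3
```

z has stopped at 0.1084: pressed, the flange rests on the hub early because of the 1 mm play. I'll stop pressing and let the thread take up, watching torque.

```bash
python3 -m handwheel '[[[0,0,0],[0,0,0.5],-1],[[0,0,0],[0,0,0.5],-1],[[0,0,0],[0,0,0.5],-1]]' 60; python3 -c "
from h import *
st()";  python3 -m handwheel '[[[0,0,0],[0,0,0.5],-1],[[0,0,0],[0,0,0.5],-1],[[0,0,0],[0,0,0.5],-1]]' 60; python3 -c "
from h import *
st()"
```

```text
time: 14.77
ee_pos: [0.5452, -0.1844, 0.1084]
tcp_rot: [1.0, 0.018, 0.0, -0.0]
wrist_force: [0.5, 0.1, 6.3]
finger_gap: 0.13
t 14.77 tcp [ 0.5452 -0.1844  0.1084] yaw 2.1 z [ 0.001  0.    -1.   ] F [0.5 0.1 6.3] M [ 0.04 -0.05 -0.03] gap 0.13 q7 -42.7
time: 15.02
ee_pos: [0.5451, -0.1843, 0.1084]
tcp_rot: [1.0, -0.008, 0.0, -0.0]
wrist_force: [0.4, 0.2, 5.5]
finger_gap: 0.126
t 15.02 tcp [ 0.5451 -0.1843  0.1084] yaw -0.9 z [ 0.001  0.    -1.   ] F [0.4 0.2 5.5] M [ 0.02 -0.12  0.01] gap 0.126 q7 -45.1
```

```bash
python3 -m handwheel '[[[0,0,-0.015],[0,0,0],-1],[[0,0,-0.015],[0,0,0],-1],[[0,0,-0.015],[0,0,0],-1]]' 60; python3 -c "
from h import *
for i in range(3):
  cam('side');st()"
```

```text
time: 15.27
ee_pos: [0.545, -0.1843, 0.1087]
tcp_rot: [1.0, -0.008, 0.0, -0.0]
wrist_force: [1.1, -1.2, 1.5]
finger_gap: 0.127
t 15.32 tcp [ 0.545  -0.1843  0.1087] yaw -0.9 z [ 0.  0. -1.] F [ 1.1 -0.7  0.3] M [-0.19 -0.42  0.04] gap 0.131 q7 -45.1
t 15.37 tcp [ 0.545  -0.1843  0.1087] yaw -0.9 z [ 0.  0. -1.] F [0.9 0.1 0.3] M [-0.21 -0.42 -0.01] gap 0.132 q7 -45.1
t 15.42 tcp [ 0.545  -0.1843  0.1087] yaw -0.9 z [ 0.  0. -1.] F [ 2.3 -0.7  0.7] M [-0.22 -0.4   0.02] gap 0.131 q7 -45.1
```

The thread now carries the spring with about 0.3 mm (~6°) left. Continuing in 3° steps without pressing.

```bash
for k in 1; do python3 -m handwheel '[[[0,0,0.005],[0,0,0.5],-1],[[0,0,0.005],[0,0,0.5],-1],[[0,0,0.005],[0,0,0.5],-1]]' 60; python3 -c "
from h import *
st()"; done; python3 -m handwheel '[[[0,0,0.005],[0,0,0.5],-1],[[0,0,0.005],[0,0,0.5],-1],[[0,0,0.005],[0,0,0.5],-1]]' 60; python3 -c "
from h import *
st();cam('side');st()"
```

```text
time: 15.67
ee_pos: [0.545, -0.1842, 0.1085]
tcp_rot: [0.999, -0.033, 0.0, -0.0]
wrist_force: [1.2, -0.9, 2.8]
finger_gap: 0.133
t 15.67 tcp [ 0.545  -0.1842  0.1085] yaw -3.8 z [ 0.  0. -1.] F [ 1.2 -0.9  2.8] M [ 0.01 -0.33  0.01] gap 0.133 q7 -47.4
time: 15.92
ee_pos: [0.545, -0.1841, 0.1084]
tcp_rot: [0.998, -0.059, 0.0, -0.0]
wrist_force: [1.2, 0.2, 4.3]
finger_gap: 0.132
t 15.92 tcp [ 0.545  -0.1841  0.1084] yaw -6.7 z [ 0.  0. -1.] F [1.2 0.2 4.3] M [ 0.15 -0.25  0.  ] gap 0.132 q7 -49.7
t 15.97 tcp [ 0.545  -0.1841  0.1084] yaw -6.7 z [ 0.  0. -1.] F [0.1 0.  4. ] M [ 0.1  -0.2  -0.04] gap 0.129 q7 -49.7
```

```bash
python3 -m handwheel '[[[0,0,-0.012],[0,0,0],-1],[[0,0,-0.012],[0,0,0],-1],[[0,0,-0.012],[0,0,0],-1]]' 60; python3 -c "
from h import *
st()";  python3 -m handwheel '[[[0,0,0],[0,0,0.5],-1],[[0,0,0],[0,0,0.5],-1],[[0,0,0],[0,0,0.5],-1]]' 60; python3 -c "
from h import *
st()"; python3 -m handwheel '[[[0,0,0],[0,0,0.5],-1],[[0,0,0],[0,0,0.5],-1],[[0,0,0],[0,0,0.5],-1]]' 60; python3 -c "
from h import *
st();cam('side');st()"
```

```text
time: 16.22
ee_pos: [0.5449, -0.1841, 0.1086]
tcp_rot: [0.998, -0.058, -0.0, -0.0]
wrist_force: [1.6, -0.3, -1.5]
finger_gap: 0.131
t 16.22 tcp [ 0.5449 -0.1841  0.1086] yaw -6.7 z [-0.  0. -1.] F [ 1.6 -0.3 -1.5] M [-0.03 -0.4  -0.06] gap 0.131 q7 -49.7
time: 16.47
ee_pos: [0.5449, -0.184, 0.1085]
tcp_rot: [0.997, -0.084, -0.0, -0.0]
wrist_force: [1.3, -0.4, 0.4]
finger_gap: 0.131
t 16.47 tcp [ 0.5449 -0.184   0.1085] yaw -9.6 z [-0.  0. -1.] F [ 1.3 -0.4  0.4] M [ 0.03 -0.46 -0.01] gap 0.131 q7 -52.0
time: 16.72
ee_pos: [0.5448, -0.1838, 0.1084]
tcp_rot: [0.994, -0.108, -0.0, -0.0]
wrist_force: [0.6, -0.1, 0.7]
finger_gap: 0.127
t 16.72 tcp [ 0.5448 -0.1838  0.1084] yaw -12.4 z [-0.001  0.    -1.   ] F [ 0.6 -0.1  0.7] M [ 0.07 -0.4  -0.  ] gap 0.127 q7 -54.3
t 16.77 tcp [ 0.5448 -0.1839  0.1084] yaw -12.5 z [-0.001  0.001 -1.   ] F [ 1.3  0.7 -0. ] M [ 0.06 -0.43  0.02] gap 0.129 q7 -54.3
```

```bash
python3 -m handwheel '[[[0,0,0],[0,0,0.4],-1],[[0,0,0],[0,0,0.4],-1],[[0,0,0],[0,0,0.4],-1]]' 60; python3 -c "
from h import *
st()
m=[]
for i in range(6): cam('side'); s=read_state(); m.append(list(s['ft_torque'])+list(s['wrist_force']))
print(np.mean(m,0).round(3))
c=cam('wrist'); save(c,'w8.png')
c=cam('side'); cv2.imwrite('pics/s8.png',cv2.resize(c['image'][110:190,310:380],None,fx=7,fy=7)[...,::-1])"
```

```text
time: 17.02
ee_pos: [0.5448, -0.1838, 0.1084]
tcp_rot: [0.992, -0.128, -0.0, -0.0]
wrist_force: [2.1, 0.5, 0.6]
finger_gap: 0.129
t 17.02 tcp [ 0.5448 -0.1838  0.1084] yaw -14.7 z [-0.001  0.001 -1.   ] F [2.1 0.5 0.6] M [ 0.11 -0.42 -0.02] gap 0.129 q7 -56.1
[ 0.052 -0.432  0.044  1.499  0.206  0.179]
```

View pics/s8.png

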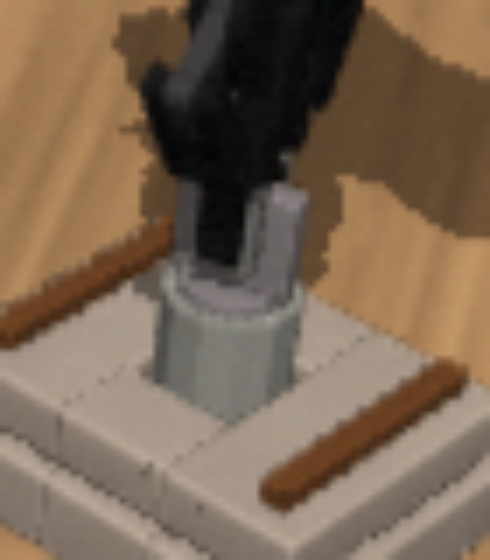

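View pics/w8.png

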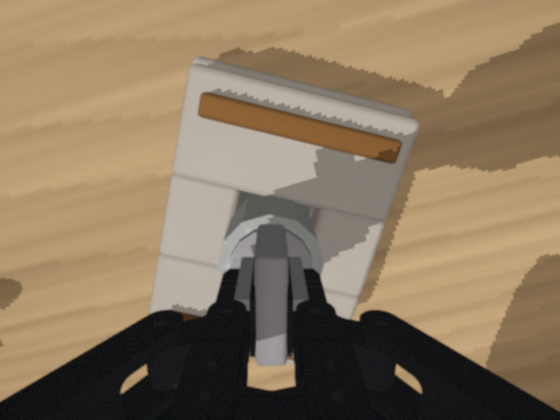

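The flange sits flat on the hub in both views. Testing snugness with a gentle pull.

```bash
python3 -m handwheel '[[[0,0,-0.02],[0,0,0],-1],[[0,0,-0.02],[0,0,0],-1],[[0,0,-0.02],[0,0,0],-1]]' 60; python3 -c "
from h import *
st()"; python3 -m handwheel '[[[0,0,0.02],[0,0,0],-1],[[0,0,0.02],[0,0,0],-1],[[0,0,0.02],[0,0,0],-1]]' 60; python3 -c "
from h import *
st()"; python3 -m handwheel '[[[0,0,0],[0,0,0.35],-1],[[0,0,0],[0,0,0.35],-1],[[0,0,0],[0,0,0.35],-1]]' 60; python3 -c "
from h import *
st()
m=[]
for i in range(6): cam('side'); s=read_state(); m.append(list(s['ft_torque'])+list(s['wrist_force']))
print(np.mean(m,0).round(3))"
```

```text
time: 17.67
ee_pos: [0.5446, -0.1837, 0.1086]
tcp_rot: [0.992, -0.129, -0.001, -0.0]
wrist_force: [2.2, -0.2, -7.4]
finger_gap: 0.13
t 17.67 tcp [ 0.5446 -0.1837  0.1086] yaw -14.8 z [-0.001  0.001 -1.   ] F [ 2.2 -0.2 -7.4] M [-0.2  -0.75  0.03] gap 0.13 q7 -56.2
time: 17.92
ee_pos: [0.5448, -0.1838, 0.1084]
tcp_rot: [0.992, -0.129, -0.0, -0.0]
wrist_force: [0.7, 0.2, 2.8]
finger_gap: 0.129
t 17.92 tcp [ 0.5448 -0.1838  0.1084] yaw -14.8 z [-0.001  0.001 -1.   ] F [0.7 0.2 2.8] M [ 0.17 -0.28  0.05] gap 0.129 q7 -56.2
time: 18.17
ee_pos: [0.5447, -0.1838, 0.1084]
tcp_rot: [0.989, -0.147, -0.0, -0.0]
wrist_force: [1.0, 1.0, -0.1]
finger_gap: 0.13
t 18.17 tcp [ 0.5447 -0.1838  0.1084] yaw -16.9 z [-0.001  0.001 -1.   ] F [ 1.   1.  -0.1] M [ 0.07 -0.38  0.02] gap 0.13 q7 -57.8
[ 0.057 -0.405  0.011  0.757  0.375 -0.145]
```

Lifting with 7 N gives only 0.2 mm, so the thread holds it. The wing has turned about 116–130° clockwise of the slot's middle with low torque: snug, short of straining. Letting go.

```bash
python3 -m handwheel '[[[0,0,0],[0,0,0],-0.6],[[0,0,0],[0,0,0],-0.4],[[0,0,0],[0,0,0],-0.2],[[0,0,0],[0,0,0],-0.2],[[0,0,0],[0,0,0],-0.2],[[0,0,0],[0,0,0],-0.2]]' 20; python3 -c "
from h import *
st(); c=cam('wrist'); save(c,'w9.png')"
```

```text
time: 18.97
ee_pos: [0.5447, -0.1838, 0.1084]
tcp_rot: [0.989, -0.147, -0.0, -0.0]
wrist_force: [0.2, 0.0, 0.6]
finger_gap: 0.4
t 18.97 tcp [ 0.5447 -0.1838  0.1084] yaw -16.9 z [-0.001  0.001 -1.   ] F [0.2 0.  0.6] M [-0.02 -0.    0.03] gap 0.4 q7 -57.8
```

View pics/w9.png

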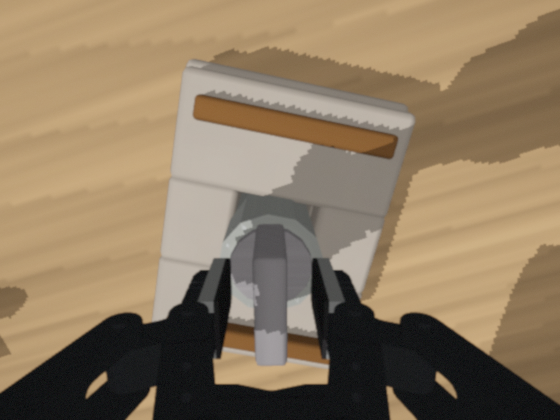

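The jaws are clear of the wing (270,290), which kept its orientation. Rising clear to check.

```bash
python3 -m handwheel '[[[0,0,-0.5],[0,0,0],-0.2],[[0,0,-1.5],[0,0,0],-0.2],[[0,0,-2.5],[0,0,0],-0.2],[[0,0,-3.5],[0,0,0],-0.2],[[0,0,-4.3],[0,0,0],-0.2],[[0,0,-4.3],[0,0,0],-0.2],[[0,0,-4.3],[0,0,0],-0.2],[[0,0,-4.3],[0,0,0],-0.2]]'
python3 - <<'E'
from h import *
st(); c=cam('wrist'); save(c,'w10.png'); P=cloud(c)
d=cam('side'); save(d,'s10.png')
for n,C in(('w',c),('s',d)):
    P=cloud(C); e=np.array([.5445,-.1837]); r=np.hypot(P[...,0]-e[0],P[...,1]-e[1])
    q=P[(r<.03)&(P[...,2]>.125)&(P[...,2]<.15)]
    t=q[q[:,2]>.133]; print(n,'wing top z',np.median(t[:,2]).round(4),t[:,2].std().round(4),cv2.minAreaRect((t[:,:2]*1000).astype(np.float32)))
    f=P[(r<.019)&(P[...,2]>.093)&(P[...,2]<.108)]; print('flange top',np.median(f[:,2]).round(4),len(f)); 
    if len(f)>30: A=np.c_[f[:,:2]-e,np.ones(len(f))]; print(np.linalg.lstsq(A,f[:,2],rcond=None)[0].round(3))
    h=P[(r>.02)&(r<.0235)&(P[...,2]>.088)&(P[...,2]<.106)]; print('hub',np.median(h[:,2]).round(4),len(h))
E
```

```text
time: 19.68
ee_pos: [0.5446, -0.1835, 0.2369]
tcp_rot: [0.989, -0.147, -0.001, -0.001]
wrist_force: [-0.3, 0.3, 0.1]
finger_gap: 0.398
t 19.68 tcp [ 0.5446 -0.1835  0.2369] yaw -16.9 z [-0.001  0.001 -1.   ] F [-0.3  0.3  0.1] M [ 0.   -0.01  0.03] gap 0.398 q7 -65.0
w wing top z 0.1389 0.0009 ((544.6553955078125, -183.3206024169922), (11.776287078857422, 44.22883605957031), 73.4038314819336)
flange top 0.101 963
[-0.034  0.021  0.101]
hub 0.096 682
s wing top z 0.1364 0.0013 ((543.3866577148438, -181.48568725585938), (13.673637390136719, 43.704959869384766), 71.01596069335938)
flange top 0.0995 98
[-0.093 -0.438  0.104]
hub 0.0941 48
```

View pics/w10.png

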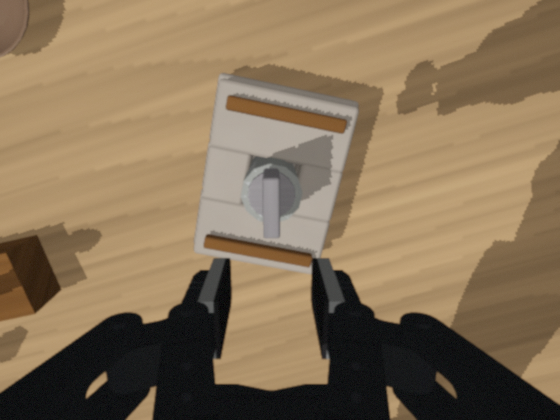

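View pics/s10.png

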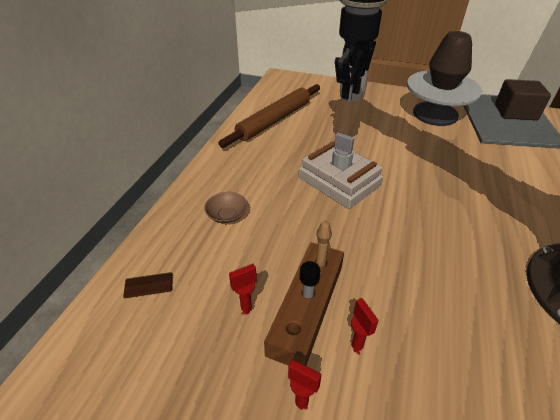

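The screw stands at (270,200) in the wrist view. Its flange top is 5.0 mm above the hub, exactly the flange thickness; the wing is at -16.6° (unchanged since release), and nothing else has moved.

```bash
python3 -c "
from station import finish_job
print(finish_job())"
```

```text
the job is handed in; nothing more can be done
None
```

I took the steel wing-head screw from the rack and lowered it down the mould's well. With a light press I turned it about 55° anticlockwise until it dropped the 7.5 mm into the start slot. I then turned it about 107° clockwise onto the hub, released it and backed off, finishing at about 20 s of the 72 s allowed.

**Seating:** after release the wrist camera showed the flange top 5.0 mm above the hub, which is the flange's own thickness, so there is no gap. The side camera gave 5.4 mm, with its heights about 1.5–2.5 mm lower than the wrist camera's. Its tilt fit of the flange was too sparse to use.

**Hold:** before release, lifting with 7 N moved the screw only 0.2 mm. The wing's angle did not change when I let go.

**Snugness:** I never felt a clear torque rise; it stayed within sensor noise, at most about 0.07 N m. I therefore judged it snug from the angle and the pull test. The angle puts it roughly 11–25° past first contact, which may be more than the 5–10° asked for but is short of the 35° that strains the thread.

**Forces:** vertical wrist-force readings reached about 12 N at most, including a slightly firmer press than 9 N on the first clockwise turns. In the last side view, the other things stand where they were.

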